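# Refit the loose control knob of the bag sealer and keep it pressed

## Task

One control of the bag sealer has lost its knob. Pick the loose knob up, turn it so that the flat in its bore matches the flat of the bare D-shaft, push it fully home on the shaft, then press knob and shaft well down against the spring (past half of its travel) and finish with the fingers still on the knob, keeping it pressed down. Leave the other things on the counter where they are.

Things in the scene. Friction and masses are not known exactly. Their poses are not given: they have to be found in the camera images.
- knob_center (a point): Loose black plastic knob standing on the counter, bore down; point on its axis half-way up, 18 mm above its underside (36 mm high). Upper 14 mm: plain round cap, 45 mm diameter, to grip on any diameter; below it a narrower twelve-sided skirt, 39 mm across. z up; x points to the bore's flat, and a white line on top runs from middle to rim the same way. 30 to 65 g.
- knob_bore (a point): Mouth of the knob's blind D-shaped bore: centre of the knob's underside, axes as the knob's. The bore is 22 mm deep, 18 mm in diameter, with one flat 5 mm from the axis on the x side.
- shaft_top (a point): Top centre of the sealer's bare upright steel D-shaft, 101 mm above the counter, 36 mm above the deck. 16 mm diameter, one flat 4 mm from the axis, upper edge bevelled 1.5 mm. z up; x points to the flat, within 0.9 rad of straight away from the robot. Fully home, the knob's centre is 4 mm below this point, flats facing the same way. Unmatched (over about 8 degrees) it rests 22 mm higher.
- shaft_foot (a point): Foot of the D-shaft at the deck, 65 mm above the counter; axes as the shaft's. Here a black disc 60 mm across, 4 mm high, turns with the shaft; a white line on it points to the flat. With the knob home this line agrees with the knob's. Shaft and disc turn stiffly (0.15 N m).
- sealer: Grey bag sealer fixed on the counter, 200 mm (x) by 320 mm (y), origin under its centre. Deck 65 mm high; a long blue jaw along the far side, up to 109 mm high, hinge post 123 mm. Bare D-shaft at x -45, y -75 mm (robot's right); at x -45, y +75 mm a like control already wears its knob, top 115 mm high.
- shaft_press (a joint): How far the D-shaft is pressed straight down, in m: 0 released, 0.006 at its stop. A spring pushes it up: it starts to move at 5.4 N and takes 10.8 N at the stop, so the knob can be pushed home before the shaft gives. Pressed means more than half-way, over 0.003.
- jar_lid: Bystander, not the knob: black round jar lid, 50 mm across, 18 mm high, no line on top; origin at its underside. Knob, lid and roll core swap places.
- roll_core: Bystander, not the knob: cardboard ring, 52 mm across, 30 mm high; origin at its underside.
- tape_roll: Bystander: roll of clear tape, 96 mm across, 45 mm high, origin at its underside.
- carton: Bystander: cardboard carton 110 x 150 x 90 mm, origin at its underside.
- tub: Bystander: clear plastic bowl, 100 mm across, 60 mm high, origin at its underside.
- driver: Bystander: screwdriver, about 180 mm long, lying on the counter near the robot, in front of the sealer.
Things that resemble listed ones, but are neither listed nor needed, are in the scene too. Leave any blue or purple look-alike of the part that bears knob_center alone.

How it is judged:
By the outcome, as a careful person would: the job done as asked, in the order asked, and still so for the second after the job is handed in, while the arm keeps its last pose, push and grip.
It also fails if it takes over 40 s, if anything falls off the work surface, if the arm or the gripper's body presses on something with over 40 N, if the wrist force passes 120 N, or if a joint passes its speed limit or range.

## Robot

A 6-joint arm with a two-finger parallel gripper is mounted at the origin on the work surface. World frame = base frame: x ahead of the robot, y to its left, z up, the work surface at z = 0. Lengths are in m, angles in rad, forces in N, time in s.
With the tool pointing down it reaches from about 0.15 to 0.775 m from the base axis. Payload 6.1 kg.
Tool frame: the origin (TCP) lies midway between the tips of the shut fingers; the grasp point (between the pads) lies 19 mm behind it; x points along the fingers, y is the direction in which the jaws open and shut, and the axes are right-handed (so a half turn about x gives the same grasp; the last joint's range is limited). The gripper opens to 85 mm and grips with 20 to 120 N. Pads are 22 mm wide; open, the fingers measure 114 mm over their backs; the gripper's body (76 mm by 85 mm) begins 54 mm behind the grasp point. The pads swing forward as they close: fully open they stand 13 mm farther back than shut.
Start: joints at [-1.107, 0.126, -0.04, 1.405, 0, 1.571], TCP at [0.235, -0.47, 0.231] pointing down, gripper open.
Joint ranges: [-2.72, 2.72], [-0.95, 1.95], [-1.27, 1.35], [-1.78, 2.02], [-1.46, 1.47], [-3.14, 3.14]. Speed limits (rad/s): [2.39, 2.39, 3.01, 3.14, 3.14, 3.14].

## Interface

Orientations are given as a unit quaternion [w, x, y, z].
In Python, from workcell import manip, camera, calibration gives the robot as it stands. The module is installed in compiled form; this text tells all that it offers.
- The arm moves only by the tool carry_out, never from a script. Its argument "motion" is a list of rows, each a list of 7 numbers: the shift along the tool's x, y, z in mm, then the turn, a rotation vector about the tool's x, y, z in rad, then the opening in per cent of the stroke, from 0 (shut) to 100 (fully open). A call has 1 to 10 rows; each row shifts and turns the pose as measured when the row begins, along the tool's axes as they then stand; what a row does not reach is not made up. A row lasts 1/8 s, in which the tool goes at most 62.5 mm and 10.7 degrees, less where a joint would pass 70% of its speed; a pose out of reach is approached as far as the arm can. A call is refused whole if a number of a shift passes 62.5 or a number of a turn 0.188, either way. A call with a gripper value outside its range is refused whole. The fingers move at their own pace and stop on an object; the grip force is fixed at half the most. Time passes only in rows, so rows that do not move let the fingers close. It gives the time, the measured TCP pose, the force and the opening at its end, in the units of the state.
- manip.get_obs(): the state, without advancing time (a new reading comes with each control period).
- camera(name): name is "side" or "top" or "wrist"; returns the picture (480x640x3 uint8, red, green, blue); there is no depth.
- calibration(name): a dict with "fovy" (degrees; the focal length in pixels is half the picture's height over the tangent of half this angle, whatever the lens; pixels are square), "cx", "cy" (the principal point, pixels), "xyz" and "rotation" of the camera in the world; the wrist camera has in their place "T_tool_cam" (4x4, takes a point from camera to tool coordinates, whose origin is the TCP and whose axes are the tool frame's). Camera axes: x right, y down, z forward; pixel columns grow to the right and rows downward; lengths in m; the calibration is good to about 2 mm. A picture is of the moment at which its call begins: read the wrist's pose just before it. calibration takes no time and is no camera call.
- manip.close_job(): hands the job in, once; it reports no verdict.
The state is a dict: "t": time; "q": joint angles; "dq": joint speeds; "tau": joint torques, N m; "ee_pos": TCP position; "orientation": TCP orientation; "wrist_force": force on the tool from outside, world axes, zero at the start; "torque": the same for the moment, N m; "finger_gap": finger opening in m.
Only numpy, scipy, OpenCV 4.12 (cv2) and the standard library are available. Lean on these libraries where they do the work, as an engineer would, in place of code of your own. Each camera call takes 0.05 s, during which the arm holds its last target. There are 200 camera calls.

## Working session

There is one attempt and no reset: what is moved stays moved. The work goes in short steps, Python scripts to look and compute and a tool call to move; the robot and the scene stay as the last step left them, time stands still between calls to the robot, and variables do not carry over. Pictures are saved under pics/ and viewed, about 8 in all and at most 12, crops included, and the job is handed in when it is done.

Besides the shell and the picture viewer there is one more tool, called after "Request:" as name([rows], argument=value, ...), one row to a line, values as JSON. carry_out: Moves the arm, as the interface text tells. Its arguments: {"type":"object","properties":{"motion":{"type":"array","items":{"type":"array","items":{"type":"number"}}}},"required":["motion"]}

```bash
mkdir -p pics; cat > h.py <<'E'
import numpy as np, cv2
from scipy.spatial.transform import Rotation as R
from workcell import manip, camera, calibration
def obs():
    o=manip.get_obs(); q=o['orientation']; Rt=R.from_quat([q[1],q[2],q[3],q[0]]).as_matrix()
    return o,np.array(o['ee_pos']),Rt
def campose(name):
    c=calibration(name)
    if name=='wrist':
        o,p,Rt=obs(); T=np.array(c['T_tool_cam']); return c,p+Rt@T[:3,3],Rt@T[:3,:3]
    return c,np.array(c['xyz']),np.array(c['rotation']).reshape(3,3)
def ray(name,u,v,z,cp=None):
    c,p,Rc=cp or campose(name); f=240/np.tan(np.radians(c['fovy'])/2)
    d=Rc@np.array([(u-c['cx'])/f,(v-c['cy'])/f,1]); return p+d*(z-p[2])/d[2]
def proj(name,X,cp=None):
    c,p,Rc=cp or campose(name); f=240/np.tan(np.radians(c['fovy'])/2)
    x=Rc.T@(np.array(X)-p); return np.array([c['cx']+f*x[0]/x[2],c['cy']+f*x[1]/x[2]])
def snap(name,fn,crop=None,k=1):
    im=camera(name)
    cv2.imwrite('pics/full_'+fn,im[:,:,::-1])
    if crop: im=im[crop[1]:crop[3],crop[0]:crop[2]]
    im=cv2.resize(im,None,fx=k,fy=k,interpolation=cv2.INTER_CUBIC)
    cv2.imwrite('pics/'+fn,im[:,:,::-1]); return im
E
python3 - <<'E'
from h import *
snap('top','top0.png');snap('side','side0.png');snap('wrist','wr0.png')
o,p,Rt=obs();print(o,Rt.round(3))
for n in('top','side','wrist'):print(n,calibration(n))
E
```

```text
{'t': 0.15, 'q': array([-1.10696499e+00,  1.26275023e-01, -4.03798239e-02,  1.40541401e+00,
       -2.94713892e-06,  1.57077540e+00]), 'dq': array([-0.00109851,  0.00103387,  0.00158207, -0.00174164,  0.00039613,
        0.00048711]), 'tau': array([-3.30970906e-04, -4.36274850e+01,  3.53150833e+01,  1.34750034e-02,
        2.60591429e-05,  1.59464139e-05]), 'ee_pos': array([ 0.23472804, -0.46924247,  0.230688  ]), 'orientation': array([-0.16209261, -0.68806978, -0.16296786,  0.68827861]), 'wrist_force': array([-0.74608319,  0.9050108 ,  0.37597409]), 'torque': array([0.00964543, 0.01618706, 0.01865924]), 'finger_gap': 0.08540114918613224} [[-0.001  0.447 -0.894]
 [ 0.001 -0.894 -0.447]
 [-1.    -0.001  0.   ]]
top {'fovy': 51.941253392766576, 'cx': 317.1990616668228, 'cy': 245.8014073269989, 'xyz': array([ 0.42369031, -0.08613194,  1.09256711]), 'rotation': array([-0.02608776,  0.71183255, -0.70085629,  0.03760726])}
side {'fovy': 48.99644590289539, 'cx': 319.3850077500552, 'cy': 238.3854469762882, 'xyz': array([ 0.14349279, -1.02044125,  0.76856763]), 'rotation': array([-0.44829122,  0.87432428, -0.16597507,  0.08393045])}
wrist {'fovy': 66.69514540446927, 'cx': 317.3873943192596, 'cy': 237.79756419790726, 'T_tool_cam': array([[ 5.73811627e-04, -3.23440719e-01,  9.46248261e-01,
        -1.42545460e-01],
       [ 9.99999598e-01,  8.37085874e-04, -3.20279309e-04,
         1.28787438e-03],
       [-6.88499683e-04,  9.46248065e-01,  3.23441069e-01,
        -8.52019994e-02],
       [ 0.00000000e+00,  0.00000000e+00,  0.00000000e+00,
         1.00000000e+00]])}
```

View pics/top0.png

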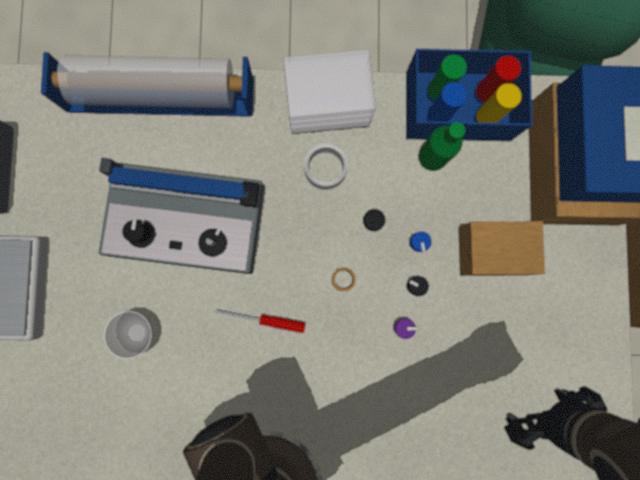

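The scene in the top picture, with what could be taken for the knob:
- Black (417,286) with a white line. This fits the knob.
- Black (374,220) without a line: the jar lid.
- Blue (421,242) and purple (404,328): look-alikes.
- Core ring (343,279).
- Fitted knob, about (138,233).

The bare shaft is at about (212,241). I'll check the choice in a close crop.

```bash
python3 - <<'E'
import re
s=open('h.py').read()
s=s.replace("np.array(c['rotation']).reshape(3,3)","R.from_quat(np.roll(c['rotation'],-1)).as_matrix()")
open('h.py','w').write(s)
from h import *
im=cv2.imread('pics/full_top0.png')
a=cv2.resize(im[255:315,385:445],None,fx=6.6,fy=6.6,interpolation=cv2.INTER_CUBIC)
b=cv2.resize(im[210:270,182:242],None,fx=6.6,fy=6.6,interpolation=cv2.INTER_CUBIC)
cv2.imwrite('pics/crop0.png',np.hstack([a,b]))
print(campose('top')[2].round(3))
print(ray('top',417,286,.036),ray('top',212,241,.08),ray('top',138,233,.115))
E
```

```text
[[ 0.015 -0.996  0.09 ]
 [-1.    -0.016 -0.016]
 [ 0.017 -0.09  -0.996]]
[ 0.43621924 -0.3180132   0.036     ] [0.52170409 0.11468563 0.08      ] [0.53185499 0.25462453 0.115     ]
```

View pics/crop0.png

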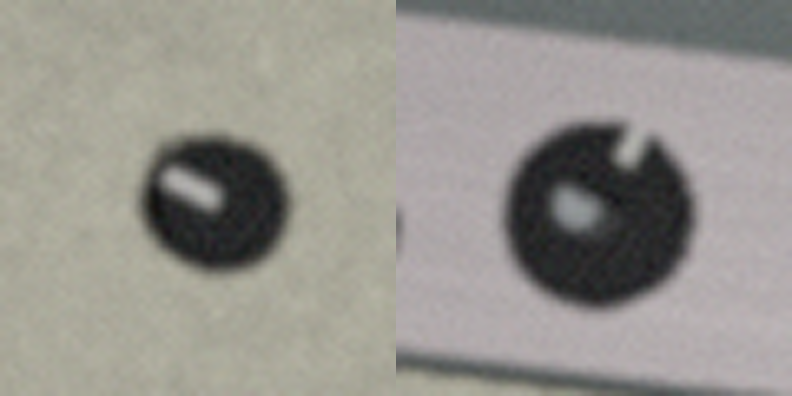

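The pick is confirmed: the crop shows the black knob centred at about (417,286), with its line pointing up-left (yaw about +61°). The disc is centred at about (213,243), with its line up-right (yaw about -25°). I'll move above the knob.

Request:
carry_out([
  [0, -9, -50, 0, 0, 0, 80],
  [0, -9, -50, 0, 0, 0, 80],
  [0, -9, -50, -0.1, 0, 0, 80],
  [0, -9, -50, 0, 0, 0, 80],
  [0, -9, -45, 0, 0, 0, 80],
  [0, 0, 0, -0.186, 0, 0, 80],
  [0, 0, 0, -0.186, 0, 0, 80],
  [0, 0, 0, -0.186, 0, 0, 80],
  [0, 0, 0, -0.186, 0, 0, 80],
  [0, 0, 0, -0.186, 0, 0, 80],
])

```text
t: 1.4
ee_pos: [0.4329, -0.306, 0.2266]
orientation: [-0.48, -0.517, -0.485, 0.517]
wrist_force: [0.3, 0.2, -0.1]
finger_gap: 0.0682
```

Request:
carry_out([
  [0, 0, 0, -0.186, 0, 0, 80],
  [0, 0, 0, -0.186, 0, 0, 80],
  [0, 0, 0, -0.186, 0, 0, 80],
  [0, 0, 0, -0.186, 0, 0, 80],
  [0, 0, 0, -0.186, 0, 0, 80],
  [0, 0, 0, -0.186, 0, 0, 80],
  [0, 0, 0, -0.186, 0, 0, 80],
  [0, 0, 0, -0.186, 0, 0, 80],
])

```text
t: 2.4
ee_pos: [0.4317, -0.3051, 0.2237]
orientation: [0.702, 0.052, 0.709, -0.047]
wrist_force: [-0.0, -0.5, -0.1]
finger_gap: 0.0683
```

```bash
cat >> h.py <<'E'
def plan(x,y,z,psi):
    """total: turn about tool x, then shifts in tool axes after turning (mm)"""
    o,p,Rt=obs(); cur=np.arctan2(Rt[1,1],Rt[0,1]); d=(np.array([x,y,z])-p)*1e3
    c,s=np.cos(psi),np.sin(psi); a=np.arctan2(np.sin(psi-cur),np.cos(psi-cur))
    print('psi now %.1f q6 %.2f t %.2f gap %.4f'%(np.degrees(cur),o['q'][5],o['t'],o['finger_gap']),'p',p.round(4),'F',o['wrist_force'].round(2),'tilt',Rt[:,0].round(4))
    print('turn about x %.3f; shift x %.1f y %.1f z %.1f'%(-a,-d[2],c*d[0]+s*d[1],s*d[0]-c*d[1]))
E
python3 - <<'E'
from h import *
K=ray('top',417.3,285.8,.036); S=ray('top',213.06,242.6,.069); print(K,S)
plan(K[0],K[1],.2,np.pi/2)
snap('wrist','wr1.png'); print(proj('wrist',K))
E
```

```text
[ 0.43665656 -0.31866046  0.036     ] [0.51946221 0.11455718 0.069     ]
psi now 82.0 q6 -0.48 t 2.40 gap 0.0683 p [ 0.4317 -0.3051  0.2237] F [-0.04 -0.47 -0.12] tilt [-0.0102  0.0085 -0.9999]
turn about x -0.140; shift x 23.7 y -13.6 z 4.9
[302.10332829 214.73485097]
```

View pics/wr1.png

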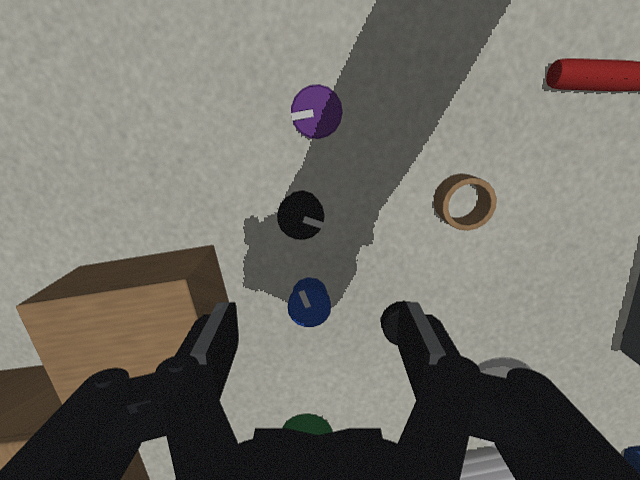

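The wrist picture shows the knob at (301,215), against the prediction of (302,215), so the position agrees. The carton is near on the left, so I'll check its clearance and measure the line's yaw.

```bash
python3 - <<'E'
from h import *
im=cv2.imread('pics/full_wr1.png').astype(int)
cp=campose('wrist')
w=im[190:240,275:330].min(2); kn=np.argwhere((w>60)&(w<200))
# line pixels inside knob: within 20 px of centre
yy,xx=np.mgrid[0:480,0:640]; m=(np.hypot(xx-301,yy-215)<21)
g=im.min(2); L=np.argwhere(m&(g>55))
print(len(L),L.mean(0)); 
P=np.array([ray('wrist',c,r,.036,cp)[:2] for r,c in L]); u,s,v=np.linalg.svd(P-P.mean(0)); 
K=ray('wrist',301.5,214.5,.036,cp); print('K',K,'axis',np.degrees(np.arctan2(v[0,1],v[0,0])),'ctr->mean',np.degrees(np.arctan2(*(P.mean(0)-K[:2])[::-1])),s)
t=cv2.imread('pics/full_top0.png').astype(int).min(2)
a,b=ray('top',(632-396)/6.6+182,148/6.6+210,.069),ray('top',213.06,242.6,.069); print('shaft yaw',np.degrees(np.arctan2(*(a-b)[[1,0]])))
print('carton',ray('top',470,275,.09),ray('top',460,224,.09))
plan(.4367,-.3185,.1,np.radians(65))
E
```

```text
120 [221.36666667 311.41666667]
K [ 0.43635566 -0.31918662  0.036     ] axis -115.88076342609311 ctr->mean 46.43695558874542 [0.05164882 0.02144064]
shaft yaw -22.839403338878714
carton [ 0.45960589 -0.4149069   0.09      ] [ 0.56433791 -0.3955705   0.09      ]
psi now 82.3 q6 -0.48 t 2.45 gap 0.0682 p [ 0.4317 -0.3051  0.2237] F [0.04 0.22 0.45] tilt [-0.0102  0.0085 -0.9999]
turn about x 0.302; shift x 123.7 y -10.1 z 10.2
```

Request:
carry_out([
  [0, 0, 0, 0.15, -0.011, -0.007, 80],
  [0, 0, 0, 0.15, 0, 0, 80],
  [40, -10, 10, 0, 0, 0, 80],
  [40, 0, 0, 0, 0, 0, 80],
  [40, 0, 0, 0, 0, 0, 80],
  [20, 0, 0, 0, 0, 0, 80],
  [0, 0, 0, 0, 0, 0, 80],
])

```text
t: 3.32
ee_pos: [0.436, -0.3186, 0.0789]
orientation: [0.688, 0.163, 0.689, -0.163]
wrist_force: [-0.0, 0.2, 0.4]
finger_gap: 0.0683
```

```bash
python3 - <<'E'
from h import *
plan(.4365,-.3189,.006,np.radians(65))
snap('wrist','wr2.png');print(proj('wrist',[.4365,-.3189,.036]))
E
```

```text
psi now 63.4 q6 -0.17 t 3.33 gap 0.0683 p [ 0.436  -0.3186  0.0789] F [-0.04  0.23  0.37] tilt [-1.5e-03 -3.0e-04 -1.0e+00]
turn about x -0.028; shift x 72.9 y -0.0 z 0.6
[316.18974766 267.7786848 ]
```

View pics/wr2.png

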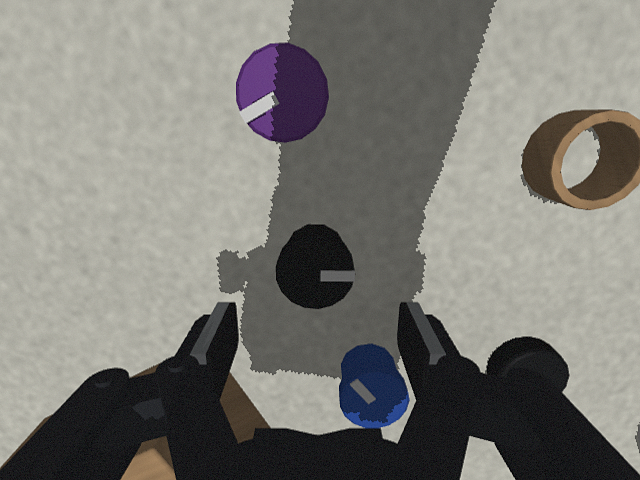

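The knob's top centre is at about (315,273) and its line runs along +u, so the knob's x lies along tool y (yaw about 63°). It sits about 3 mm farther along tool z than predicted. I'll descend and grip.

Request:
carry_out([
  [25, 0, 3, 0, 0, 0, 80],
  [25, 0, 0, 0, 0, 0, 80],
  [18, 0, 0, 0, 0, 0, 80],
  [4, 0, 0, 0, 0, 0, 80],
  [0, 0, 0, 0, 0, 0, 0],
  [0, 0, 0, 0, 0, 0, 0],
  [0, 0, 0, 0, 0, 0, 0],
  [0, 0, 0, 0, 0, 0, 0],
])

```text
t: 4.38
ee_pos: [0.4452, -0.3247, 0.0165]
orientation: [0.693, 0.162, 0.683, -0.167]
wrist_force: [-0.4, 0.1, -0.2]
finger_gap: 0.0429
```

Request:
carry_out([
  [-30, 0, 0, 0, 0, 0, 0],
  [-50, 0, 0, 0, 0, 0, 0],
  [-60, 0, 0, 0, 0, 0, 0],
  [-60, 0, 0, 0, 0, 0, 0],
  [0, 0, 0, 0, 0, 0, 0],
])

```text
t: 5.0
ee_pos: [0.4419, -0.3221, 0.2219]
orientation: [0.692, 0.162, 0.683, -0.167]
wrist_force: [0.0, -0.5, -0.7]
finger_gap: 0.0429
```

```bash
python3 - <<'E'
from h import *
plan(.5195,.1146,.2,np.radians(-24))
snap('wrist','wr3.png',(220,220,420,370),4)
E
```

```text
psi now 63.1 q6 -0.16 t 5.00 gap 0.0429 p [ 0.4419 -0.3221  0.2219] F [ 0.   -0.55 -0.73] tilt [ 0.0104 -0.009  -0.9999]
turn about x 1.520; shift x 21.9 y -106.7 z -430.5
```

View pics/wr3.png

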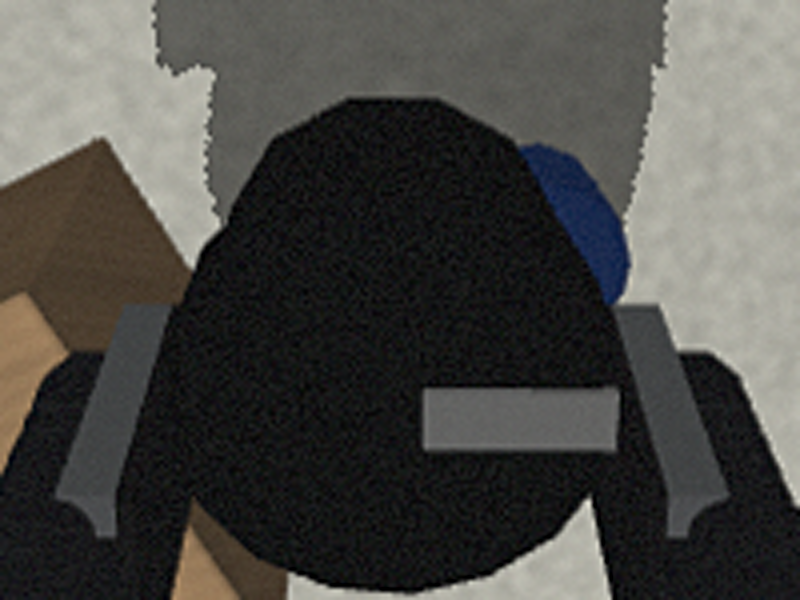

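The crop shows the knob held square, with its line along tool y: crop row 420, columns 423 to 618. Next I'll find its offset in tool coordinates.

```bash
cat >> h.py <<'E'
def toolray(u,v,x):
    c=calibration('wrist');T=np.array(c['T_tool_cam']);f=240/np.tan(np.radians(c['fovy'])/2)
    d=T[:3,:3]@np.array([(u-c['cx'])/f,(v-c['cy'])/f,1]); p=T[:3,3]; return p+d*(x-p[0])/d[0]
E
python3 - <<'E'
from h import *
for uv in[(320,325),(325.7,325),(374.5,325),(320,367.5),(320,317)]:print(uv,(toolray(*uv,-.0195)*1e3).round(1))
print(np.radians(-24-63.1))
E
```

```text
(320, 325) [-19.5   1.8  -3.5]
(325.7, 325) [-19.5   4.   -3.5]
(374.5, 325) [-19.5  23.   -3.5]
(320, 367.5) [-19.5   1.9  16.3]
(320, 317) [-19.5   1.8  -7.1]
-1.520181778487061
```

Request:
carry_out([
  [0, 0, 0, 0.187, 0.013, 0.003, 0],
  [0, 0, 0, 0.187, 0, 0, 0],
  [0, 0, 0, 0.187, 0, 0, 0],
  [0, 0, 0, 0.187, 0, 0, 0],
  [0, 0, 0, 0.187, 0, 0, 0],
  [0, 0, 0, 0.187, 0, 0, 0],
  [0, 0, 0, 0.187, 0, 0, 0],
  [0, 0, 0, 0.187, 0, 0, 0],
  [0, 0, 0, 0.1, 0, 0, 0],
])

```text
t: 6.18
ee_pos: [0.4348, -0.317, 0.2001]
orientation: [-0.348, -0.606, -0.368, 0.614]
wrist_force: [-0.1, 0.0, -0.7]
finger_gap: 0.043
```

```bash
python3 - <<'E'
from h import *
plan(.487,.0416,.2,np.radians(-24))
E
```

```text
psi now -29.2 q6 1.45 t 6.17 gap 0.0430 p [ 0.4348 -0.317   0.2001] F [-0.14  0.01 -0.74] tilt [-0.025   0.0193 -0.9995]
turn about x -0.090; shift x 0.1 y -98.2 z -348.8
```

Request:
carry_out([
  [0, 0, 0, -0.09, -0.005, 0.031, 0],
  [0, -16, -55, 0, 0, 0, 0],
  [0, -16, -55, 0, 0, 0, 0],
  [0, -16, -55, 0, 0, 0, 0],
  [0, -16, -55, 0, 0, 0, 0],
  [0, -16, -55, 0, 0, 0, 0],
  [0, -16, -55, 0, 0, 0, 0],
  [0, 0, 0, 0, 0, 0, 0],
  [0, 0, 0, 0, 0, 0, 0],
])

```text
t: 7.3
ee_pos: [0.4747, 0.0345, 0.1822]
orientation: [-0.378, -0.587, -0.392, 0.599]
wrist_force: [-0.7, -0.5, -0.5]
finger_gap: 0.0426
```

```bash
python3 - <<'E'
from h import *
plan(.487,.0416,.2,np.radians(-24))
snap('wrist','wr4.png')
print(proj('wrist',[.5195,.1146,.101]))
E
```

```text
psi now -24.1 q6 2.06 t 7.30 gap 0.0426 p [0.4747 0.0345 0.1822] F [-0.68 -0.47 -0.53] tilt [-0.0246  0.0068 -0.9997]
turn about x -0.001; shift x -17.8 y 8.4 z -11.5
[331.54644564  98.59353613]
```

View pics/wr4.png

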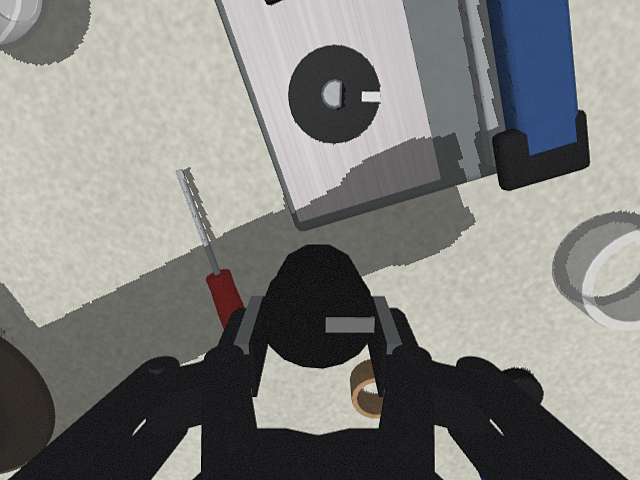

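The disc is centred at about (335,94), with its line at (371,97) and the shaft top at about (334,94). The held knob's line is horizontal at row 325. I'll refine these with image code.

```bash
python3 - <<'E'
from h import *
im=cv2.imread('pics/full_wr4.png'); g=im.max(2)
cp=campose('wrist')
roi=np.zeros_like(g); cv2.circle(roi,(335,94),60,1,-1)
n,l,st,ce=cv2.connectedComponentsWithStats(((g<75)&(roi>0)).astype(np.uint8)); k=1+np.argmax(st[1:,4])
c,_=cv2.findContours((l==k).astype(np.uint8),cv2.RETR_EXTERNAL,cv2.CHAIN_APPROX_NONE)
h=cv2.convexHull(max(c,key=cv2.contourArea)); e=cv2.fitEllipse(h); print('disc ellipse',e)
C=ray('wrist',*e[0],.068,cp)
roi2=np.zeros_like(g); cv2.circle(roi2,(371,97),12,1,-1)
L=np.argwhere((roi2>0)&(im.min(2)>190)&(np.hypot(np.mgrid[0:480,0:640][1]-e[0][0],np.mgrid[0:480,0:640][0]-e[0][1])<44)); m=L.mean(0)[::-1]; M=ray('wrist',*m,.069,cp)
print('line px',m,'n',len(L)); print('disc c',C,'yaw',np.degrees(np.arctan2(*(M-C)[[1,0]])))
print('shaft top',ray('wrist',334,94,.101,cp))
cv2.imwrite('pics/crop4.png',np.vstack([cv2.resize(im[40:150,280:390],None,fx=2.7,fy=2.7,interpolation=cv2.INTER_CUBIC),cv2.resize(im[280:390,265:375],None,fx=2.7,fy=2.7,interpolation=cv2.INTER_CUBIC)]))
E
```

```text
disc ellipse ((333.654296875, 93.97354125976562), (91.44187927246094, 98.22360229492188), 7.108206748962402)
line px [369.5  96. ] n 144
disc c [0.52262523 0.11745736 0.068     ] yaw -27.24621739296331
shaft top [0.5217454  0.11627655 0.101     ]
```

View pics/crop4.png

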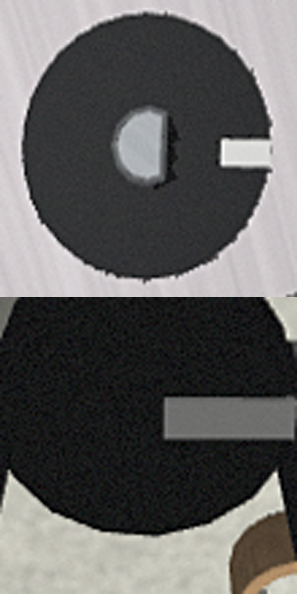

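The disc line and the shaft flat are nearly parallel to the knob line, so the shaft yaw is about -25.5°. I'll move above the shaft.

Request:
carry_out([
  [0, 0, 0, 0.024, 0.004, 0.025, 0],
  [0, 4, -45, 0, 0, 0, 0],
  [0, 4, -40, 0, 0, 0, 0],
  [0, 0, 0, 0, 0, 0, 0],
  [0, 0, 0, 0, 0, 0, 0],
])

```text
t: 7.98
ee_pos: [0.5193, 0.1022, 0.1816]
orientation: [0.374, 0.602, 0.371, -0.6]
wrist_force: [-0.1, -0.4, -0.2]
finger_gap: 0.0427
```

```bash
python3 - <<'E'
from h import *
plan(.5191,.1129,.125,np.radians(-25.5))
o,p,Rt=obs();d=np.array([0,0,-1])-Rt[:,0];print('rz %.3f ry %.3f'%(d@Rt[:,1],-d@Rt[:,2]))
E
```

```text
psi now -26.4 q6 2.23 t 7.97 gap 0.0427 p [0.5193 0.1022 0.1816] F [-0.15 -0.45 -0.25] tilt [ 0.0032 -0.0018 -1.    ]
turn about x -0.016; shift x 56.6 y -4.8 z -9.6
rz -0.004 ry 0.000
```

Request:
carry_out([
  [15, -5, -10, -0.012, 0, -0.004, 0],
  [20, 0, 0, 0, 0, 0, 0],
  [15, 0, 0, 0, 0, 0, 0],
  [0, 0, 0, 0, 0, 0, 0],
  [0, 0, 0, 0, 0, 0, 0],
])

```text
t: 8.6
ee_pos: [0.5175, 0.1113, 0.1284]
orientation: [-0.375, -0.599, -0.375, 0.6]
wrist_force: [1.4, 0.2, 0.6]
finger_gap: 0.0429
```

```bash
cat > pl.py <<'E'
import sys
from h import *
plan(.5191,.1129,float(sys.argv[1]),np.radians(-25.5))
o,p,Rt=obs();d=np.array([0,0,-1])-Rt[:,0];print('rz %.3f ry %.3f'%(d@Rt[:,1],-d@Rt[:,2]))
E
python3 pl.py .122
```

```text
psi now -26.0 q6 2.24 t 8.60 gap 0.0429 p [0.5175 0.1113 0.1284] F [1.36 0.16 0.6 ] tilt [-1.1e-03  1.0e-04 -1.0e+00]
turn about x -0.008; shift x 6.4 y 0.8 z -2.1
rz 0.001 ry 0.000
```

Request:
carry_out([
  [4, 1, -2, 0, 0, 0, 0],
  [0, 0, 0, 0, 0, 0, 0],
])

```text
t: 8.85
ee_pos: [0.52, 0.1129, 0.1251]
orientation: [0.375, 0.6, 0.375, -0.599]
wrist_force: [-0.7, 0.1, 0.0]
finger_gap: 0.0432
```

```bash
python3 pl.py .122; python3 - <<'E'
from h import *
u,v=map(int,proj('side',[.522,.1167,.11])); print(u,v,proj('side',[.522,.1167,.101]),proj('side',[.522,.1167,.069]))
snap('side','side1.png',(u-60,v-50,u+60,v+40),6)
E
```

```text
psi now -26.0 q6 2.24 t 8.85 gap 0.0432 p [0.52   0.1129 0.1251] F [-0.69  0.07  0.03] tilt [ 5.e-04  5.e-04 -1.e+00]
turn about x -0.008; shift x 3.1 y -0.8 z 0.3
rz -0.000 ry -0.001
295 174 [295.43162527 177.68779232] [295.78093793 188.42253426]
```

View pics/side1.png

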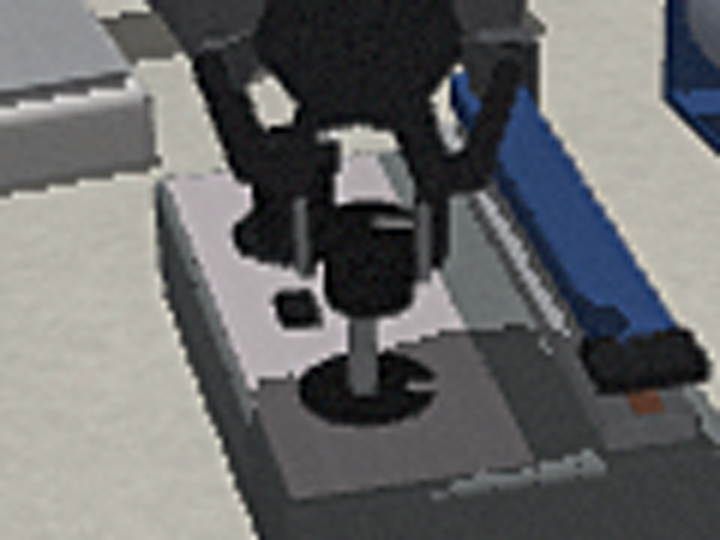

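The side crop shows the knob (326–413) just above the shaft (348–380, with its flat on the right cutting the silhouette). They're aligned to within about 1 mm and both lines point right. I'll lower gently.

Request:
carry_out([
  [3, -0.5, 0, 0, 0, 0, 0],
  [4, 0, 0, 0, 0, 0, 0],
  [3, 0, 0, 0, 0, 0, 0],
  [0, 0, 0, 0, 0, 0, 0],
])

```text
t: 9.4
ee_pos: [0.5202, 0.1135, 0.1158]
orientation: [0.375, 0.601, 0.375, -0.598]
wrist_force: [-0.7, 0.6, 4.7]
finger_gap: 0.0424
```

```bash
python3 pl.py .0955
```

```text
psi now -26.0 q6 2.24 t 9.40 gap 0.0424 p [0.5202 0.1135 0.1158] F [-0.71  0.64  4.65] tilt [ 0.0027  0.0014 -1.    ]
turn about x -0.008; shift x 20.3 y -0.8 z 1.0
rz -0.002 ry -0.002
```

Request:
carry_out([
  [0, -1.2, 0.5, 0, 0, 0, 0],
  [2, 0, 0, 0, 0, 0, 0],
  [2, 0, 0, 0, 0, 0, 0],
  [0, 0, 0, 0, 0, 0, 0],
])

```text
t: 9.9
ee_pos: [0.5196, 0.114, 0.1136]
orientation: [0.375, 0.602, 0.375, -0.597]
wrist_force: [-1.6, 0.6, 6.9]
finger_gap: 0.0428
```

```bash
python3 pl.py .0955
```

```text
psi now -25.9 q6 2.24 t 9.90 gap 0.0428 p [0.5196 0.114  0.1136] F [-1.62  0.59  6.88] tilt [ 0.0056  0.0026 -1.    ]
turn about x -0.008; shift x 18.1 y 0.0 z 1.1
rz -0.004 ry -0.005
```

Request:
carry_out([
  [-2.5, 0, 0, 0, -0.005, -0.004, 0],
  [0, -2, 0, 0, 0, 0, 0],
  [2, 0, 0, 0, 0, 0, 0],
  [2, 0, 0, 0, 0, 0, 0],
  [0, 0, 0, 0, 0, 0, 0],
])

```text
t: 10.52
ee_pos: [0.5179, 0.1152, 0.113]
orientation: [0.375, 0.6, 0.375, -0.599]
wrist_force: [-1.2, 0.1, 5.2]
finger_gap: 0.043
```

```bash
python3 pl.py .0955
```

```text
psi now -25.9 q6 2.24 t 10.53 gap 0.0430 p [0.5179 0.1152 0.113 ] F [-1.18  0.05  5.25] tilt [ 1.7e-03  8.0e-04 -1.0e+00]
turn about x -0.008; shift x 17.5 y 2.1 z 1.6
rz -0.001 ry -0.001
```

```bash
python3 - <<'E'
from h import *
a=snap('side','s2.png',(245,145,345,220),4); b=snap('wrist','w2.png',(260,220,380,400),2)
b=cv2.resize(b,(200,300)); cv2.imwrite('pics/both2.png',np.hstack([a,b,cv2.resize(cv2.imread('pics/full_wr4.png')[220:400,260:380,::-1],(200,300))])[:,:,::-1])
E
```

```text
(no output)
```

View pics/both2.png

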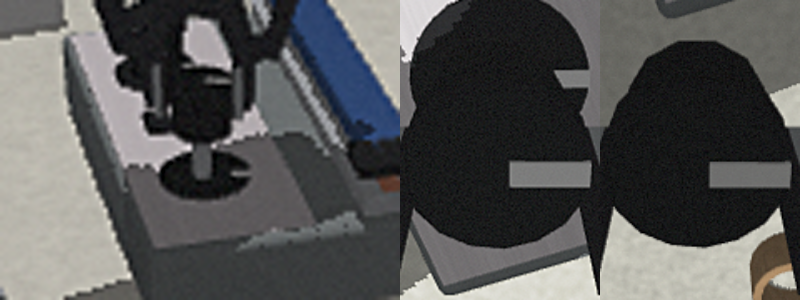

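```bash
python3 - <<'E'
from h import *
im=cv2.imread('pics/full_w2.png'); g=im.max(2).astype(int)
o,p,Rt=obs()
# disc left/right edges and line rows, then knob edges
for r in range(236,292,6):
    row=g[r,240:400]; d=np.where(row<75)[0]+240; print(r,d.min() if len(d) else None,d.max() if len(d) else None, ''.join('#' if x<75 else '+' if x>120 else '.' for x in g[r,255:385:2]))
hx=-(.067-p[2])
for u in(260,319.5,380):print((toolray(u,267,p[2]-.069)*1e3).round(1))
E
```

```text
236 276 363 ++++++++++.############################################+.........
242 272 367 +++++++++################################################........
248 269 369 +++++++###################################################+......
254 268 371 ...+++.####################################################+.....
260 266 373 .....+######################################################.....
266 266 353 ......############################################++++++++++.....
272 266 357 .....+##############################################.......+.....
278 267 371 ......#####################################################......
284 270 369 ........##################################################.......
290 267 369 .....+####################################################.......
[ 44.1 -29.8  -3.1]
[44.1  3.3 -3.2]
[44.1 36.9 -3.2]
```

Request:
carry_out([
  [-3, 0, 0, 0, 0, 0, 0],
  [0, 2, 1.6, 0, 0, 0, 0],
  [0, 0, 0, 0, 0, 0, 0],
  [2, 0, 0, 0, 0, 0, 0],
  [2, 0, 0, 0, 0, 0, 0],
  [0, 0, 0, 0, 0, 0, 0],
])

```text
t: 11.38
ee_pos: [0.5191, 0.1131, 0.1126]
orientation: [0.375, 0.601, 0.375, -0.598]
wrist_force: [-0.9, -0.1, 6.9]
finger_gap: 0.0429
```

```bash
python3 pl.py .0955
```

```text
psi now -25.9 q6 2.24 t 11.38 gap 0.0429 p [0.5191 0.1131 0.1126] F [-0.93 -0.15  6.9 ] tilt [ 0.003   0.0021 -1.    ]
turn about x -0.007; shift x 17.1 y 0.1 z 0.2
rz -0.002 ry -0.003
```

Request:
carry_out([
  [-1, 0, 0.8, 0, 0, 0, 0],
  [1, 0, 0, 0, 0, 0, 0],
  [0.5, 0, 0.8, 0, 0, 0, 0],
  [1, 0, 0, 0, 0, 0, 0],
])

```text
t: 11.88
ee_pos: [0.519, 0.1129, 0.1129]
orientation: [0.375, 0.602, 0.376, -0.597]
wrist_force: [-1.1, 0.9, 6.5]
finger_gap: 0.043
```

```bash
python3 pl.py .0955
```

```text
psi now -25.9 q6 2.23 t 11.88 gap 0.0430 p [0.519  0.1129 0.1129] F [-1.05  0.9   6.5 ] tilt [ 0.0056  0.0053 -1.    ]
turn about x -0.007; shift x 17.4 y 0.1 z -0.0
rz -0.003 ry -0.007
```

Request:
carry_out([
  [-5, 0, 0, 0, -0.007, -0.003, 0],
  [0, 0, 2.3, 0, 0, 0, 0],
  [0, 0, 0, 0, 0, 0, 0],
])

```text
t: 12.25
ee_pos: [0.5173, 0.1104, 0.1167]
orientation: [-0.375, -0.599, -0.375, 0.6]
wrist_force: [-0.0, 0.0, -1.1]
finger_gap: 0.0428
```

```bash
sed -i 's/.5191,.1129/.5181,.1108/' pl.py; python3 pl.py .117
```

```text
psi now -25.9 q6 2.23 t 12.25 gap 0.0428 p [0.5173 0.1104 0.1167] F [-0.04  0.03 -1.14] tilt [-2.1e-03 -6.0e-04 -1.0e+00]
turn about x -0.007; shift x -0.3 y 0.6 z -0.7
rz 0.002 ry 0.001
```

Request:
carry_out([
  [0, 0.6, 0, 0, 0, 0.002, 0],
  [2, 0, 0, 0, 0, 0, 0],
  [2, 0, 0, 0, 0, 0, 0],
  [2, 0, 0, 0, 0, 0, 0],
  [0, 0, 0, 0, 0, 0, 0],
])

```text
t: 12.88
ee_pos: [0.5171, 0.1098, 0.109]
orientation: [-0.375, -0.598, -0.375, 0.6]
wrist_force: [0.6, -0.2, 0.1]
finger_gap: 0.0427
```

```bash
python3 pl.py .0935
```

```text
psi now -25.9 q6 2.23 t 12.88 gap 0.0427 p [0.5171 0.1098 0.109 ] F [ 0.57 -0.16  0.12] tilt [-0.0023 -0.0021 -1.    ]
turn about x -0.007; shift x 15.5 y 0.5 z -1.3
rz 0.001 ry 0.003
```

It's entering with no force, so I'll carry on down.

Request:
carry_out([
  [3, 0, 0, 0, 0, 0, 0],
  [3, 0, 0, 0, 0, 0, 0],
  [3, 0, 0, 0, 0, 0, 0],
  [2, 0, 0, 0, 0, 0, 0],
  [0, 0, 0, 0, 0, 0, 0],
])

```text
t: 13.5
ee_pos: [0.5171, 0.1098, 0.0972]
orientation: [-0.375, -0.598, -0.375, 0.6]
wrist_force: [0.3, -0.4, 0.1]
finger_gap: 0.0428
```

```bash
python3 pl.py .0935
```

```text
psi now -25.9 q6 2.23 t 13.50 gap 0.0428 p [0.5171 0.1098 0.0972] F [ 0.33 -0.41  0.09] tilt [-0.0023 -0.002  -1.    ]
turn about x -0.007; shift x 3.7 y 0.5 z -1.3
rz 0.001 ry 0.003
```

Request:
carry_out([
  [2, 0, 0, 0, 0, 0, 0],
  [2, 0, 0, 0, 0, 0, 0],
  [1, 0, 0, 0, 0, 0, 0],
  [0, 0, 0, 0, 0, 0, 0],
])

```text
t: 14.0
ee_pos: [0.5173, 0.1099, 0.0935]
orientation: [-0.376, -0.599, -0.375, 0.6]
wrist_force: [-2.8, 0.1, 5.2]
finger_gap: 0.0429
```

Request:
carry_out([
  [1.5, 0, 0, 0, 0, 0, 0],
  [1.5, 0, 0, 0, 0, 0, 0],
  [0, 0, 0, 0, 0, 0, 0],
])

```text
t: 14.38
ee_pos: [0.5174, 0.1099, 0.0925]
orientation: [0.376, 0.599, 0.375, -0.599]
wrist_force: [-2.2, -0.4, 6.0]
finger_gap: 0.0424
```

Seated: first resistance came at about z = 0.0935, which is 22 mm below the earlier rim contact. Now I'll press it.

Request:
carry_out([
  [2, 0, 0, 0, 0, 0, 0],
  [2, 0, 0, 0, 0, 0, 0],
  [1.5, 0, 0, 0, 0, 0, 0],
  [0, 0, 0, 0, 0, 0, 0],
])

```text
t: 14.88
ee_pos: [0.5175, 0.1099, 0.0907]
orientation: [0.376, 0.6, 0.374, -0.598]
wrist_force: [-4.1, -1.4, 6.0]
finger_gap: 0.0428
```

Request:
carry_out([
  [2, -0.5, 0, 0, 0, 0, 0],
  [2, 0, 0, 0, 0, 0, 0],
  [2, 0, 0, 0, 0, 0, 0],
  [2, 0, 0, 0, 0, 0, 0],
  [0, 0, 0, 0, 0, 0, 0],
])

```text
t: 15.5
ee_pos: [0.5175, 0.1099, 0.089]
orientation: [0.377, 0.602, 0.374, -0.596]
wrist_force: [-4.9, -1.8, 9.5]
finger_gap: 0.0424
```

```bash
python3 pl.py .0875
```

```text
psi now -25.9 q6 2.23 t 15.50 gap 0.0424 p [0.5175 0.1099 0.089 ] F [-4.91 -1.78  9.46] tilt [ 9.8e-03  3.0e-04 -1.0e+00]
turn about x -0.007; shift x 1.5 y 0.1 z -1.0
rz -0.009 ry -0.005
```

Request:
carry_out([
  [1.5, 0, 0, 0, -0.005, -0.009, 0],
  [1.5, 0, 0, 0, 0, 0, 0],
  [1, 0, 0, 0, 0, 0, 0],
])

```text
t: 15.88
ee_pos: [0.5176, 0.11, 0.0887]
orientation: [0.376, 0.6, 0.375, -0.599]
wrist_force: [-4.5, -1.3, 8.6]
finger_gap: 0.0432
```

```bash
python3 pl.py .0875; python3 - <<'E'
from h import *
a=snap('side','s3.png',(245,145,345,220),4); b=snap('wrist','w3.png',(220,200,420,400),1.5)
cv2.imwrite('pics/both3.png',np.hstack([a,b])[:,:,::-1])
E
python3 pl.py .0875
```

```text
psi now -25.9 q6 2.23 t 15.88 gap 0.0432 p [0.5176 0.11   0.0887] F [-4.45 -1.25  8.62] tilt [ 2.3e-03  5.0e-04 -1.0e+00]
turn about x -0.007; shift x 1.2 y 0.1 z -1.0
rz -0.002 ry -0.001
psi now -25.9 q6 2.23 t 15.97 gap 0.0428 p [0.5176 0.11   0.0888] F [-3.56 -1.49  8.82] tilt [ 2.4e-03  5.0e-04 -1.0e+00]
turn about x -0.007; shift x 1.3 y 0.1 z -1.0
rz -0.002 ry -0.002
```

View pics/both3.png

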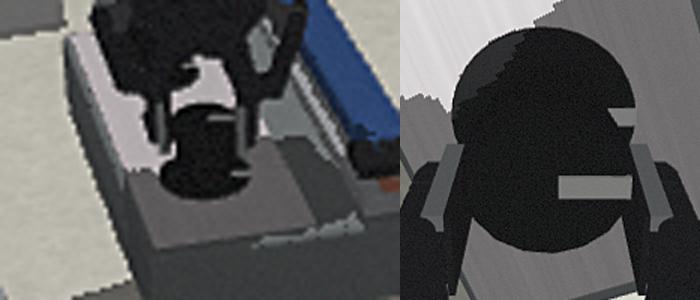

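The picture shows the knob low over the disc, with its line and the disc's parallel, and no slip in the fingers (line still at row 325). I'll press a bit deeper for margin.

Request:
carry_out([
  [2, -0.5, 0, 0, 0, 0, 0],
  [2, 0, 0, 0, 0, 0, 0],
  [2, 0, 0, 0, 0, 0, 0],
  [2, 0, 0, 0, 0, -0.004, 0],
  [1.5, 0, 0, 0, 0, 0, 0],
])

```text
t: 16.6
ee_pos: [0.5176, 0.11, 0.0878]
orientation: [0.375, 0.602, 0.375, -0.597]
wrist_force: [-5.1, -1.4, 9.9]
finger_gap: 0.0427
```

Request:
carry_out([
  [1, 0, 0, 0, 0, 0, 0],
  [1, 0, 0, 0, 0, 0, 0],
])

```text
t: 16.85
ee_pos: [0.5176, 0.11, 0.0885]
orientation: [0.376, 0.602, 0.375, -0.596]
wrist_force: [-3.7, -1.3, 9.8]
finger_gap: 0.0426
```

```bash
python3 - <<'E'
from h import *
b=snap('wrist','w4.png',(220,200,420,400),1.5)
im=cv2.imread('pics/full_w4.png').min(2); L=np.argwhere(im[310:345,322:378]>90); print(L.mean(0)+[310,322],len(L))
im=cv2.imread('pics/full_wr4.png').min(2); L=np.argwhere(im[310:345,322:378]>90); print(L.mean(0)+[310,322],len(L))
E
python3 pl.py .0875
```

```text
[323.97111417 349.73590096] 727
[324.27610873 349.51359084] 699
psi now -25.9 q6 2.23 t 16.90 gap 0.0428 p [0.5176 0.11   0.0885] F [-4.25 -0.26  8.88] tilt [ 0.0079  0.004  -1.    ]
turn about x -0.007; shift x 1.0 y 0.1 z -0.9
rz -0.005 ry -0.007
```

Request:
carry_out([
  [3, 0, 0, 0, -0.007, -0.005, 0],
  [3, 0, 0, 0, 0, 0, 0],
  [3, 0, 0, 0, 0, 0, 0],
  [3, 0, 0, 0, 0, 0, 0],
])

```text
t: 17.4
ee_pos: [0.5178, 0.1102, 0.0876]
orientation: [0.376, 0.602, 0.374, -0.596]
wrist_force: [-9.4, -2.3, 22.0]
finger_gap: 0.0424
```

```bash
python3 -c "
from h import *
camera('side');camera('side')"; python3 pl.py .0875
```

```text
psi now -25.9 q6 2.23 t 17.50 gap 0.0429 p [0.5179 0.1101 0.0876] F [-9.84 -1.94 20.8 ] tilt [ 0.0084  0.002  -1.    ]
turn about x -0.006; shift x 0.1 y -0.1 z -0.7
rz -0.007 ry -0.005
```

The shaft is at its stop: z is 5.9 mm below the seating height, and 21 N exceeds the spring's 10.8 N. The push holds steady, so I'll hand the job in.

```bash
python3 -c "
from h import *
print(manip.close_job())"; python3 pl.py .0875
```

```text
the job is handed in; nothing more can be done
None
the job is handed in; nothing more can be done
```

The knob is on the D-shaft, fully home with the flats matched. I handed the job in with the fingers still gripping it and the shaft pressed to its stop. I picked the black knob with the white line and turned it about 89° to match the disc's line. It took about 17.5 s of robot time.

**First tries:** Pushing down caught on the shaft rim four times, at up to 7 N. The knob sat about 2 mm farther back in the grip than I had estimated. After I corrected that, it slid on with almost no force.

**Last checks:**
- **Fully home:** the knob seated 22 mm below the first rim contact, which is the full depth of the bore.
- **Pressed down:** it then went down another 5.9 mm of the 6 mm spring travel. The push held at about 21 N, above the spring's 10.8 N at the stop.
- **Alignment and grip:** the knob's line and the disc's line looked parallel in the last picture I viewed. The knob's line had not shifted in the wrist picture when last measured, before the final push.
- **Side force:** the one imperfect reading was about 10 N sideways on the wrist, so the arm is slightly off the shaft's axis.

I steered clear of the other things on the counter, but took no final picture of them.

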